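Hang a freshly lacquered finger rest on the drying rail

TASK

The guitar's wooden finger rest has just been lacquered and hangs, wet, by its spring-clip hanger on the small spraying stand. Pinch the two wings of the clip lightly, because a hard squeeze opens the clip and drops the part, hook the hanger over the drying rail at the open left end where no retaining bar runs above it, then slide it along under the bar until its hook sits on the band of masking tape, and let go. Keep the wet finger rest from touching the gripper, the arm, either stand or the two parts already drying, and leave those two where they hang.

Things in the scene. Friction and masses are not known exactly. Their poses are not given: they have to be found in the camera images.
- clip_hanger: steel spring-clip hanger, 71 x 20 x 142 mm, 100 g, holding the finger rest. Origin: axis of the 12 mm bar it hangs on; y along that bar, z up, +x away from the robot at yaw 0. Its hook, 10 mm thick (y), opens downward; roof 14 mm above the origin, front stem at x -16 to -11 mm, short back leg at x +11 to +16 mm. Two wings stand up in front of the hook, the clip's jaws hang below.
- clip_wings (a point): the place to pinch the hanger: midway between the clip's two upright wings, 37 mm to -x of the hanger's origin and 32 mm above it. Wings are 22 mm wide (x), 20 mm over their outer faces (along the hanger's y) and reach from 40 mm below this point to 18 mm above it. Pinch along y from above; nothing stands beside them, the hook is 9 mm behind them (+x).
- clip_jaw (a joint): opening of the clip's moving jaw (-y wing and jaw) in rad: 0 shut on the part, 0.16 fully open. A spring holds it shut until the wings are pinched with about 25 N; from there it opens 0.012 rad per newton and lets the part go at once. It counts as squeezed open above 0.02 rad. A pinch of 8 to 18 N carries the hanger and leaves the clip tight; under 5 N it slips or sags.
- hook_leg_tip (a point): lower end of the hook's back leg, 13 mm below the hanger's origin. Between it and the clip (see clip_top) the hanger has a 37 mm high opening toward +x: lifted 26 mm (21 to 40 mm) it can be drawn off a bar straight toward -x, or brought over a bar toward +x and then lowered onto it. The mouth is 21 mm wide (x) for the 12 mm bar.
- clip_top (a point): top of the clip's crosspiece under the hook, 50 mm below the hanger's origin; the crosspiece spans x -48 to +18 mm, 13 mm thick (y). It strikes the bar from below if the hanger is lifted by more than 44 mm while above or under the bar.
- finger_rest: the wet finger rest: dark wooden plate with a cream edge, 58 mm wide at the top, 40 mm at the bottom, 105 mm tall, 4 mm thick (y), about 40 g, its broad faces square to the bar. Origin on its top edge, 75 mm below the hanger's origin; the plate spans x -20 to +38 mm and hangs down from there, to 50 mm above the bench. Only the jaws touch it.
- spray_stand: fixed spraying stand: round dark steel foot (100 mm across, 16 mm high; origin under its centre) and a 12 mm round bar along its y at 230 mm height, on which the hanger hangs at the start, above the foot. The bar comes from a post at y +62 mm and ends at y -42 mm in a tip turned up by 12 mm. Its -x side is open.
- drying_rail: fixed drying rail: plywood base 100 x 390 x 18 mm (origin under its centre), posts 16 mm thick at y +170 and -170 mm, and a 12 mm round steel rail along its y between them, axis 230 mm above the bench. +x points away from the robot and +y to its left at yaw 0; the yaw varies a little. The -x side is open.
- rail_open_end (a point): on the rail's axis, 105 mm left (+y) of its middle: middle of the open left end, from the left post to the tip of the retaining bar (y +60 to +155 mm), where a hanger can be hooked on.
- retaining_bar_tip (a point): left tip of the retaining bar, 52 mm left of the rail's middle, bent up by 8 mm. From y +40 mm to the right post this 6 mm bar runs straight above the rail, its axis 24 mm above the rail's axis: a hung hanger slides beneath with 7 mm to spare, but cannot be put on or lifted off there.
- tape_mark: the mark: a 16 mm wide band of cream masking tape round the rail, between 20 mm right and 15 mm left of the rail's middle, under the retaining bar. Origin on the rail's axis at the middle of the band; axes as the rail's.
- drying_part_1: a plate already drying in a hanger of the same kind, 100 mm right (-y) of the rail's middle. Origin on the rail's axis, as for the clip hanger.
- drying_part_2: a second plate already drying in a hanger of the same kind, 142 mm right (-y) of the rail's middle. Origin on the rail's axis.

How it is judged:
By the outcome, as a careful person would: the job done as asked, in the order asked, and still so for the second after the job is handed in, with the robot touching nothing.
It also fails if it takes over 54 s, if anything falls off the work surface, if the arm or the gripper's body presses on something with over 40 N, if the wrist force passes 120 N, or if a joint passes its speed limit or range.

ROBOT

A 7-joint arm with a two-finger parallel gripper is mounted at the origin on a cart in front of the work surface, level with it; the furniture and walls round the work are solid. World frame = base frame: x ahead of the robot, y to its left, z up, the work surface at z = 0. Lengths are in m, angles in degrees, forces in N, time in s.
With the tool pointing down it reaches from about 0.425 to 0.875 m from the base axis. Payload 4.7 kg.
Tool frame: the origin (TCP) lies between the finger pads; the fingertips stand 17 mm ahead of it and the grasp point (between the pads) lies 2 mm behind it; z points along the fingers, y is the line along which they close (so a half turn about z gives the same grasp; the last joint's range is limited). The gripper opens to 87 mm and grips with 3 to 60 N. Pads are 19 mm wide; open, the fingers measure 117 mm over their backs; the gripper's body (75 mm by 190 mm) begins 51 mm behind the grasp point.
Start: joints at [75.98, 18.392, -4.016, 83.108, 1.295, 78.541, -3.26], TCP at [0.166, -0.628, 0.24] pointing down, gripper open.
Joint ranges: [-163.93, 163.93], [-17.29, 119.83], [-79.2, 71.16], [3.27, 140.29], [-89.18, 269.18], [5.43, 117.66], [-154.24, 154.24]. Speed limits (degrees/s): [147.25, 147.25, 180, 180, 180, 180, 180].

INTERFACE

Orientations are given as [roll, pitch, yaw] about the fixed x, y, z axes, in that order (R = Rz(yaw) Ry(pitch) Rx(roll)).
In Python, from cell import env, cams gives the robot as it stands.
- The arm moves only by the shell command python3 -m pendant 'ROWS' [FORCE]. ROWS is JSON, a list of rows, each an object of numbers: "tx", "ty", "tz": the shift along the tool's x, y, z each as a share of 0.05 m, from -1 to 1; "spin": the turn about the tool's z as a share of 4 degrees, from -1 to 1; "claw": the closure, from 0 (fully open) to 1 (shut). A call has 1 to 10 rows; each row shifts and turns the commanded pose from where the row before left it, along the tool's axes as they then stand; what a row does not reach is not made up. A row lasts 1/8 s, in which the tool goes at most 62.5 mm and 10.7 degrees, less where a joint would pass 70% of its speed; a pose out of reach is approached as far as the arm can. A call with a number of a shift or a turn outside -1 to 1 is refused whole. A call with a gripper value outside its range is refused whole. The fingers move at their own pace and stop on an object; FORCE is the grip in N (left out, the last holds). Time passes only in rows, so rows that do not move let the fingers close. It gives the time, the measured TCP pose, the force, the opening and the grip force at its end, in the units of the state.
- env.get_obs(): the state, without advancing time (a new reading comes with each control period).
- cams.read_camera(name): name is "side" or "top" or "wrist"; returns the picture (420x560x3 uint8, red, green, blue); there is no depth.
- cams.camera_info(name): a dict with "fx", "fy", "cx", "cy" (pixels), "rvec" (rotation vector, rad) and "tvec" (3), from world to camera coordinates, as OpenCV has them. Camera axes: x right, y down, z forward; pixel columns grow to the right and rows downward; lengths in m; the calibration is good to about 2 mm. The wrist camera is an equidistant fisheye: a pixel r from the principal point sees the ray r / f radians off the axis. A picture is of the moment at which its call begins: read the wrist's pose just before it. camera_info takes no time and is no camera call; for the wrist camera it gives the pose at the moment of the call.
- env.sign_off(): hands the job in; it is judged then, once.
The state is a dict: "time_s": time; "qpos": joint angles; "joint_velocities": joint speeds; "effort": joint torques, N m; "tool_pos": TCP position; "tool_rot": TCP orientation; "force": force on the tool from outside, world axes, zero at the start; "wrist_torque": the same for the moment, N m; "grip_width": finger opening in m; "grasp_force": force on a finger pad.
Only numpy, scipy, OpenCV 4.12 (cv2) and the standard library are available. Lean on these libraries where they do the work, as an engineer would, in place of code of your own. Each camera call takes 0.05 s, during which the arm holds its last target. There are 200 camera calls.

## Working session

There is one attempt and no reset: what is moved stays moved. The work goes in short steps, Python scripts to look and compute and a shell command to move; the robot and the scene stay as the last step left them, time stands still between calls to the robot, and variables do not carry over. Pictures are saved under pics/ and viewed, at most 14 in all, crops included, and the job is handed in when it is done.

```bash
ls; mkdir -p pics
python3 - <<'E'
from cell import env,cams
import cv2
print(env.get_obs())
for n in ["side","top","wrist"]:
    print(n,cams.camera_info(n))
    im=cams.read_camera(n); cv2.imwrite(f"pics/{n}0.png",im[:,:,::-1])
E
```

```text
pics
{'time_s': 0.0, 'qpos': array([75.98073978, 18.43982161, -4.01607945, 83.1744778 ,  1.296337  ,
       78.54087419, -3.25948934]), 'joint_velocities': array([-0.01706096, -0.01372902,  0.02908305, -0.0344927 ,  0.07114667,
       -0.08895286, -0.06172376]), 'effort': array([ 6.79723507e-04, -4.91276479e+01, -4.03655414e-01, -3.12531602e+01,
       -6.39025401e-02,  4.37509152e-02,  1.93398964e-04]), 'tool_pos': array([ 0.16615469, -0.62786786,  0.23845665]), 'tool_rot': array([-1.79890146e+02,  6.86870562e-03,  1.48303046e+01]), 'force': array([ 0.4439154 ,  0.16477214, -0.51140694]), 'wrist_torque': array([-0.04365448,  0.0383132 , -0.01828149]), 'grasp_force': 0.0, 'grip_width': 0.08737096116201179}
side {'fx': 383.59400456704935, 'fy': 383.59400456704935, 'cx': 275.83901920839355, 'cy': 213.21319924401607, 'rvec': array([ 2.25150061, -0.60733509,  0.29403445]), 'tvec': array([-0.49881148,  0.30915672,  0.73707164])}
top {'fx': 387.05128538559904, 'fy': 387.05128538559904, 'cx': 282.2753124775017, 'cy': 206.67985135084703, 'rvec': array([ 2.18106239, -2.13083784,  0.10442155]), 'tvec': array([-0.00875256,  0.54596225,  0.95766072])}
wrist {'fx': 325.19226210127806, 'fy': 325.19226210127806, 'cx': 284.7933685781866, 'cy': 211.75831589677833, 'rvec': array([-2.30312694,  1.77342045,  0.25404554]), 'tvec': array([-0.64944463, -0.03397896,  0.39046492])}
```

View pics/side0.png

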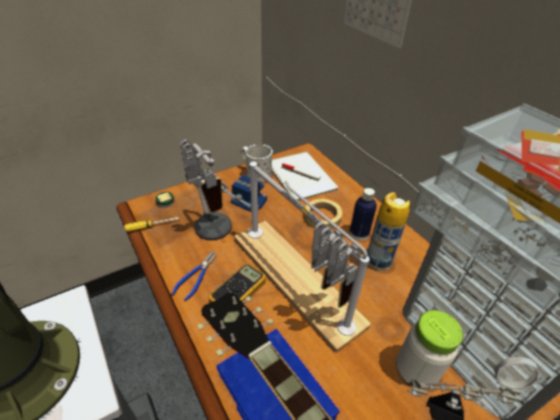

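View pics/top0.png

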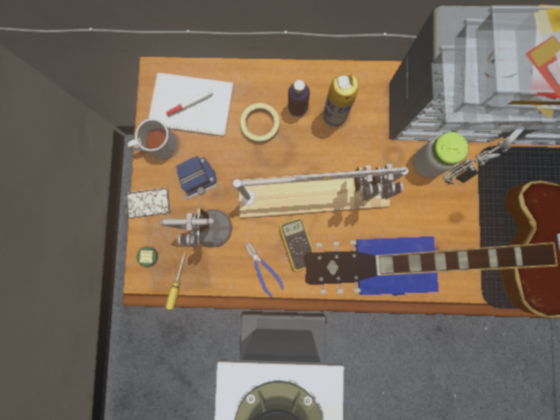

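Side: spray stand with hanger near (205,180), rail from (252,170) to (358,258), drying parts near (335,255). Top: stand bar at row ~222, cols 163–205, with the wings near (187,238); rail from (240,185) to (405,172). I'll enlarge both.

Run:
```python
import cv2,numpy as np
s=cv2.imread("pics/side0.png");t=cv2.imread("pics/top0.png")
R=lambda im,x,y,w,h,k:cv2.resize(im[y:y+h,x:x+w],None,fx=k,fy=k,interpolation=cv2.INTER_CUBIC)
cv2.imwrite("pics/t1.png",np.vstack([R(t,150,195,100,75,8)]))
cv2.imwrite("pics/t2.png",np.vstack([R(t,225,150,200,75,4),R(s,165,130,200,75,4)]))
```

```text
(no output)
```

View pics/t1.png

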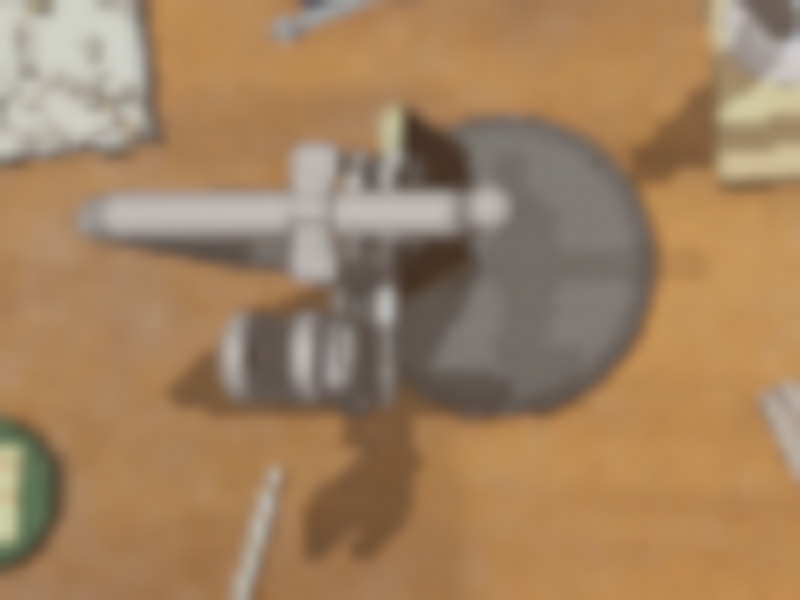

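View pics/t2.png

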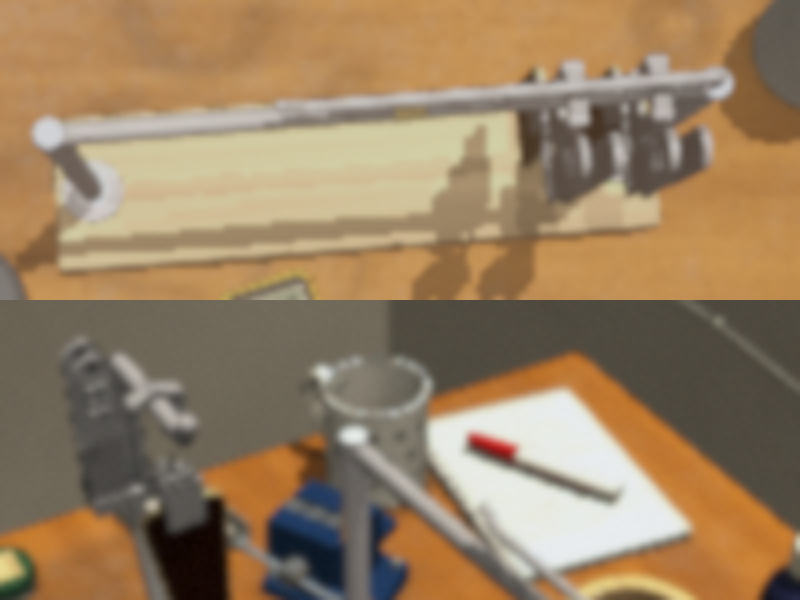

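t1: spray bar from top px (161.3,221.9) to tip (211,221), hook roof at (189.3,221.6), wing tops centred ≈(183.5,239.6). t2: left rail post top (237,183), right post top (405,171), tape ≈(327.5,178), retaining bar tip ≈(295,177).

```bash
cat > h.py <<'E'
import numpy as np,cv2
from cell import env,cams
def ray(n,uv,info=None):
    c=info or cams.camera_info(n);R=cv2.Rodrigues(c['rvec'])[0];t=c['tvec']
    a=(uv[0]-c['cx'])/c['fx'];b=(uv[1]-c['cy'])/c['fy']
    if n=="wrist":
        r=np.hypot(a,b);k=np.sin(r)/max(r,1e-9);d=np.array([a*k,b*k,np.cos(r)])
    else: d=np.array([a,b,1.])
    return -R.T@t,R.T@d
def onz(n,uv,z,info=None):
    o,d=ray(n,uv,info);return o+d*(z-o[2])/d[2]
def proj(n,p,info=None):
    c=info or cams.camera_info(n);q=cv2.Rodrigues(c['rvec'])[0]@np.asarray(p)+c['tvec']
    if n=="wrist":
        r=np.hypot(q[0],q[1]);th=np.arctan2(r,q[2]);a,b=q[0]/r*th,q[1]/r*th
    else:a,b=q[0]/q[2],q[1]/q[2]
    return np.array([c['cx']+c['fx']*a,c['cy']+c['fy']*b])
E
python3 - <<'E'
from h import *
np.set_printoptions(precision=4,suppress=True)
for l,uv,z in [("barL",(161.3,221.9),.236),("bartip",(211,221),.245),("hook",(189.3,221.6),.244),("wings",(183.5,239.6),.28),("foot",(215,228),.016),
 ("wing+y out",(150+222/8,195+357/8),.28),("wing-y out",(150+315/8,195+355/8),.28),
 ("postL",(237,183.5),.236),("postR",(405.5,171),.236),("tape",(327.5,178.2),.236),("rettip",(295,177.5),.262),("dp1",(225+572/4,150+92/4),.244),("dp2",(225+656/4,150+88/4),.244)]:
    print(l,onz("top",uv,z)[:2])
E
```

```text
barL [0.4864 0.244 ]
bartip [0.4899 0.1417]
hook [0.4878 0.1853]
wings [0.451  0.1853]
foot [0.4884 0.1766]
wing+y out [0.4507 0.1962]
wing-y out [0.4517 0.1741]
postL [0.5683 0.0938]
postR [ 0.6014 -0.2481]
tape [ 0.5832 -0.0901]
rettip [ 0.5783 -0.0236]
dp1 [ 0.594  -0.1705]
dp2 [ 0.597  -0.2126]
```

```bash
python3 -m pendant '[{"tz":-0.6,"spin":0.8},{"tz":-0.6,"spin":0.8},{"tz":-0.6,"spin":0.8},{"tz":-0.6,"spin":0.8},{}]'
```

```text
invalid input at $[0]: expected keys tx, ty, tz, spin, claw
```

```bash
python3 -m pendant '[{"tx":0.6,"ty":-1},{"tx":0.6,"ty":-1},{"tx":0.6,"ty":-1},{"tx":0.6,"ty":-1},{"tx":0.6,"ty":-1},{"tx":0.6,"ty":-1},{"tx":0.6,"ty":-1},{"tx":0.6,"ty":-1},{"tx":0.6,"ty":-1},{"tx":0.6,"ty":-1}]'
```

```text
invalid input at $[0]: expected keys tx, ty, tz, spin, claw
```

```bash
python3 -m pendant '[{"tx":0,"ty":0,"tz":-0.6,"spin":0.8,"claw":0},{"tx":0,"ty":0,"tz":-0.6,"spin":0.8,"claw":0},{"tx":0,"ty":0,"tz":-0.6,"spin":0.8,"claw":0},{"tx":0,"ty":0,"tz":-0.6,"spin":0.8,"claw":0},{"tx":0,"ty":0,"tz":0,"spin":0,"claw":0}]'
```

```text
time_s: 0.78
tool_pos: [0.1666, -0.6292, 0.3622]
tool_rot: [179.7, -0.1, 2.0]
force: [-1.0, -0.9, 0.2]
grip_width: 0.0868
grasp_force: 0.0
```

```bash
python3 -m pendant '[{"tx":0.6,"ty":-1,"tz":0,"spin":0,"claw":0},{"tx":0.6,"ty":-1,"tz":0,"spin":0,"claw":0},{"tx":0.6,"ty":-1,"tz":0,"spin":0,"claw":0},{"tx":0.6,"ty":-1,"tz":0,"spin":0,"claw":0},{"tx":0.6,"ty":-1,"tz":0,"spin":0,"claw":0},{"tx":0.6,"ty":-1,"tz":0,"spin":0,"claw":0},{"tx":0.6,"ty":-1,"tz":0,"spin":0,"claw":0},{"tx":0.6,"ty":-1,"tz":0,"spin":0,"claw":0},{"tx":0.6,"ty":-1,"tz":0,"spin":0,"claw":0},{"tx":0.6,"ty":-1,"tz":0,"spin":0,"claw":0}]'; python3 -c "
from h import *
cv2.imwrite('pics/w1.png',cams.read_camera('wrist')[:,:,::-1]);print(proj('wrist',[.583,-.09,.236]),proj('wrist',[.451,.185,.28]),env.get_obs()['qpos'])"
```

```text
time_s: 2.02
tool_pos: [0.4485, -0.1163, 0.3583]
tool_rot: [-180.0, 0.1, 2.0]
force: [1.0, 0.6, -0.3]
grip_width: 0.0867
grasp_force: 0.0
[271.73199437  53.63200796] [ -6.376901   209.85891659] [ 47.08318567  -5.90942034 -33.41899098  95.51399408  -3.52756446
  89.40464077 -73.40925853]
```

View pics/w1.png

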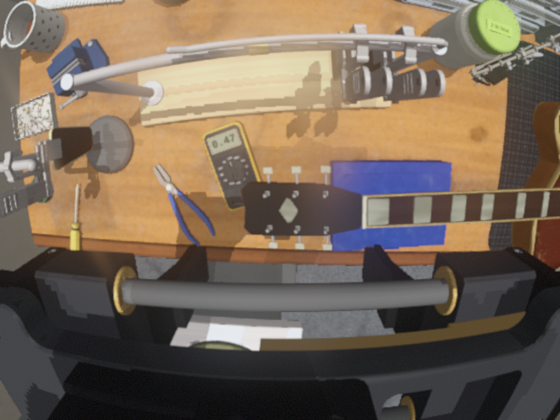

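The wrist view shows the rail across the top (left post (68,82), right (440,45)), the drying parts near (385,70), and the wings at the far left around (25,190), as predicted. Moving over the wings.

```bash
python3 -m pendant '[{"tx":0.04,"ty":-1,"tz":0,"spin":0,"claw":0},{"tx":0.04,"ty":-1,"tz":0,"spin":0,"claw":0},{"tx":0.04,"ty":-1,"tz":0,"spin":0,"claw":0},{"tx":0.04,"ty":-1,"tz":0,"spin":0,"claw":0},{"tx":0.04,"ty":-1,"tz":0,"spin":0,"claw":0},{"tx":0.04,"ty":-1,"tz":0,"spin":0,"claw":0},{"tx":0,"ty":0,"tz":0,"spin":0,"claw":0},{"tx":0,"ty":0,"tz":0,"spin":0,"claw":0}]'; python3 -c "
from h import *
im=cams.read_camera('wrist')[:,:,::-1]
cv2.imwrite('pics/w2.png',im);print(proj('wrist',[.451,.1853,.28]),proj('wrist',[.488,.1853,.244]))"
```

```text
time_s: 3.08
tool_pos: [0.4496, 0.1811, 0.3585]
tool_rot: [179.9, 0.1, 2.0]
force: [-0.5, -0.8, 0.1]
grip_width: 0.0873
grasp_force: 0.0
[277.71157521 224.73740231] [279.84242297 166.82598456]
```

View pics/w2.png

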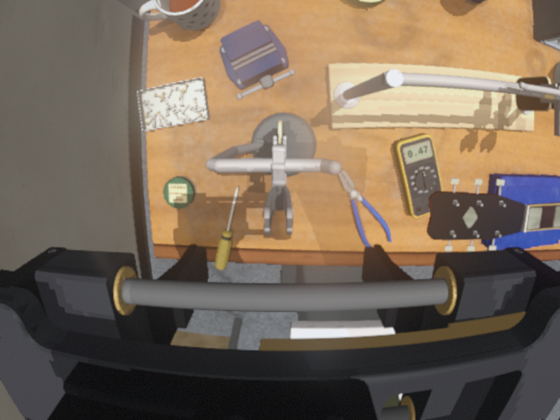

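Wrist view: wing tops at columns ≈270 and 288 (centre ≈279, row ≈221), hook (279.5,166), agreeing with predictions within ~1 mm. Descend, then pre-close.

```bash
python3 -m pendant '[{"tx":0.05,"ty":-0.07,"tz":0.6,"spin":0,"claw":0},{"tx":0,"ty":0,"tz":0.6,"spin":0,"claw":0},{"tx":0,"ty":0,"tz":0.5,"spin":0,"claw":0},{"tx":0,"ty":0,"tz":0.23,"spin":0,"claw":0.4},{"tx":0,"ty":0,"tz":0,"spin":0,"claw":0.6},{"tx":0,"ty":0,"tz":0,"spin":0,"claw":0.65},{"tx":0,"ty":0,"tz":0,"spin":0,"claw":0.65},{"tx":0,"ty":0,"tz":0,"spin":0,"claw":0.65}]' 13; python3 -c "
from h import *
im=cams.read_camera('wrist')[:,:,::-1]
cv2.imwrite('pics/w3.png',np.hstack([cv2.resize(im[140:290,200:360],None,fx=4,fy=4)]))"
```

```text
time_s: 4.12
tool_pos: [0.4525, 0.1859, 0.2635]
tool_rot: [180.0, -0.1, 2.0]
force: [0.3, -0.2, 0.8]
grip_width: 0.0449
grasp_force: 0.0
```

View pics/w3.png

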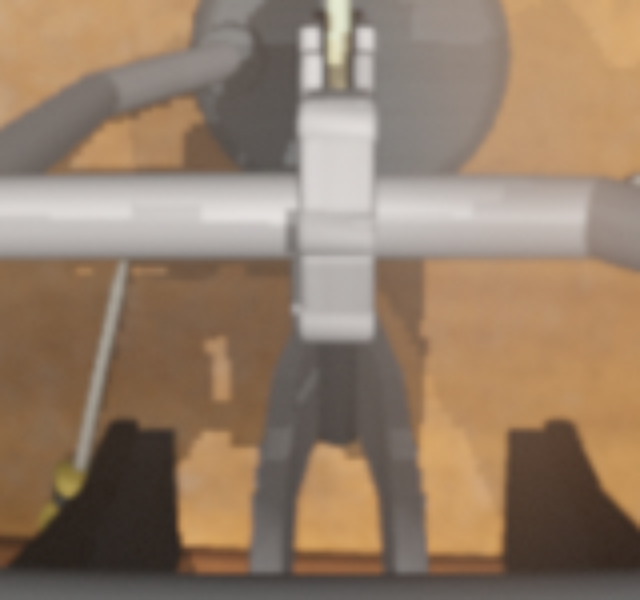

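Close-up: fingers at crop columns 178 and 507, wings 250–428: centred, and the bar parallel to the closing line. Close gently.

```bash
python3 -m pendant '[{"tx":0,"ty":0,"tz":0,"spin":0,"claw":0.72},{"tx":0,"ty":0,"tz":0,"spin":0,"claw":0.75},{"tx":0,"ty":0,"tz":0,"spin":0,"claw":0.78},{"tx":0,"ty":0,"tz":0,"spin":0,"claw":0.82},{"tx":0,"ty":0,"tz":0,"spin":0,"claw":0.86},{"tx":0,"ty":0,"tz":0,"spin":0,"claw":0.9},{"tx":0,"ty":0,"tz":0,"spin":0,"claw":1},{"tx":0,"ty":0,"tz":0,"spin":0,"claw":1}]' 13
```

```text
time_s: 5.18
tool_pos: [0.4522, 0.1858, 0.263]
tool_rot: [-180.0, 0.0, 2.0]
force: [-0.1, 0.5, 1.0]
grip_width: 0.0201
grasp_force: 13.0
```

```bash
python3 -m pendant '[{"tx":0,"ty":0,"tz":-0.1,"spin":0,"claw":1},{"tx":0,"ty":0,"tz":-0.12,"spin":0,"claw":1},{"tx":0,"ty":0,"tz":-0.12,"spin":0,"claw":1},{"tx":0,"ty":0,"tz":-0.12,"spin":0,"claw":1},{"tx":0,"ty":0,"tz":-0.12,"spin":0,"claw":1},{"tx":0,"ty":0,"tz":0,"spin":0,"claw":1},{"tx":0,"ty":0,"tz":0,"spin":0,"claw":1}]' 13; python3 -c "
from h import *
im=cams.read_camera('wrist')[:,:,::-1]
s=cams.read_camera('side')[:,:,::-1]
cv2.imwrite('pics/w4.png',np.hstack([cv2.resize(im[140:290,200:360],(400,375)),cv2.resize(s[120:240,150:278],(400,375))]))"
```

```text
time_s: 6.05
tool_pos: [0.4521, 0.1857, 0.2919]
tool_rot: [180.0, 0.0, 2.0]
force: [-0.6, -0.4, -1.4]
grip_width: 0.02
grasp_force: 13.0
```

View pics/w4.png

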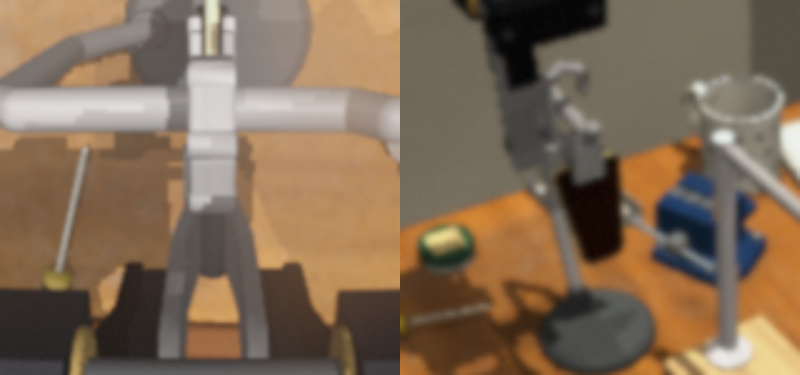

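Lifted straight, hook clear above the bar, no sag visible; weight about 1.4 N. Draw it off toward −x.

```bash
python3 -m pendant '[{"tx":-0.15,"ty":0,"tz":0,"spin":0,"claw":1},{"tx":-0.25,"ty":0,"tz":0,"spin":0,"claw":1},{"tx":-0.25,"ty":0,"tz":0,"spin":0,"claw":1},{"tx":-0.25,"ty":0,"tz":0,"spin":0,"claw":1},{"tx":0.04,"ty":0.3,"tz":0,"spin":0,"claw":1},{"tx":0.04,"ty":0.5,"tz":0,"spin":0,"claw":1},{"tx":0.04,"ty":0.5,"tz":0,"spin":0,"claw":1},{"tx":0,"ty":0,"tz":0,"spin":0,"claw":1}]' 13
```

```text
time_s: 7.15
tool_pos: [0.4161, 0.1163, 0.2918]
tool_rot: [180.0, 0.0, 1.7]
force: [-0.3, -0.4, -2.0]
grip_width: 0.0204
grasp_force: 13.0
```

```bash
python3 -m pendant '[{"tx":0.2,"ty":0.3,"tz":0,"spin":0,"claw":1},{"tx":0.25,"ty":0.41,"tz":0,"spin":0,"claw":1},{"tx":0.25,"ty":0.41,"tz":0,"spin":0,"claw":1},{"tx":0.25,"ty":0.41,"tz":0,"spin":0,"claw":1},{"tx":0.25,"ty":0.41,"tz":0,"spin":-0.45,"claw":1},{"tx":0,"ty":0,"tz":0,"spin":-0.45,"claw":1},{"tx":0,"ty":0,"tz":0,"spin":0,"claw":1},{"tx":0,"ty":0,"tz":0,"spin":0,"claw":1}]' 13; python3 -c "
from h import *
im=cams.read_camera('wrist')[:,:,::-1]
s=cams.read_camera('side')[:,:,::-1]
cv2.imwrite('pics/w5w.png',im);cv2.imwrite('pics/w5s.png',s)
t=cams.read_camera('top')[:,:,::-1]
cv2.imwrite('pics/w5.png',np.vstack([cv2.resize(im[60:240,130:430],(800,480)),cv2.resize(s[120:220,160:360],(800,120))]))
for n,p in dict(postL=[.5683,.0938,.236],postR=[.6014,-.2481,.236],tape=[.5832,-.0901,.236],ret=[.5783,-.0236,.262]).items(): print(n,proj('wrist',p))"
```

```text
time_s: 8.15
tool_pos: [0.4787, 0.0254, 0.2921]
tool_rot: [180.0, 0.0, 5.7]
force: [0.2, -0.0, -1.7]
grip_width: 0.0197
grasp_force: 13.0
postL [189.12077345  91.63697051]
postR [599.14854871 129.17842827]
tape [468.09051499 105.9131838 ]
ret [390.70414806  90.80351817]
```

View pics/w5.png

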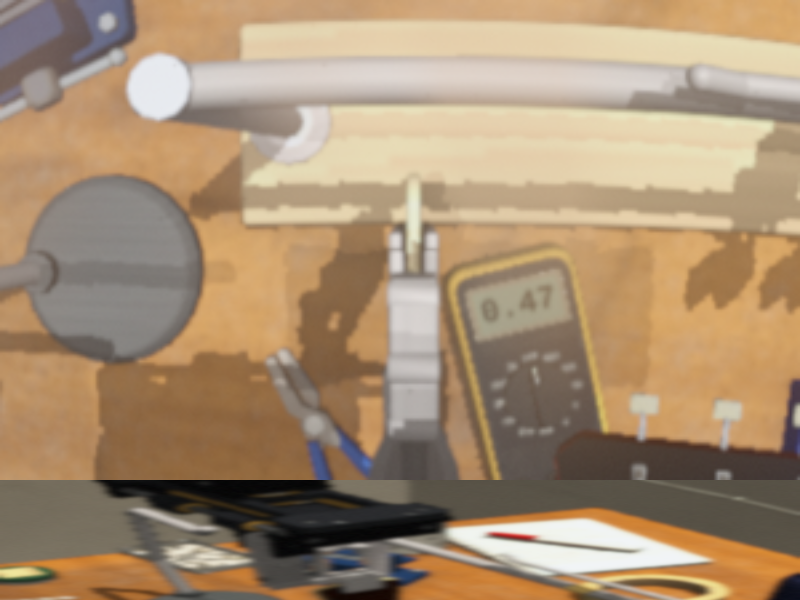

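Post top seen at wrist (190,92.6), retaining tip (389.5,88): within 1–3 px of prediction, so the rail model holds. Advance 60 mm over the rail.

```bash
python3 -m pendant '[{"tx":0.2,"ty":0,"tz":0,"spin":0,"claw":1},{"tx":0.25,"ty":0,"tz":0,"spin":0,"claw":1},{"tx":0.25,"ty":0,"tz":0,"spin":0,"claw":1},{"tx":0.25,"ty":0,"tz":0,"spin":0,"claw":1},{"tx":0.25,"ty":0,"tz":0,"spin":0,"claw":1},{"tx":0,"ty":0,"tz":0,"spin":0,"claw":1},{"tx":0,"ty":0,"tz":0,"spin":0,"claw":1}]' 13; python3 -c "
from h import *
im=cams.read_camera('wrist')[:,:,::-1]
cv2.imwrite('pics/w6w.png',im)
cv2.imwrite('pics/w6.png',cv2.resize(im[110:260,190:490],(800,400)))
print(proj('wrist',[.5832,-.0901,.236]))"
```

```text
time_s: 9.18
tool_pos: [0.5384, 0.0306, 0.2919]
tool_rot: [-180.0, 0.0, 5.6]
force: [-0.1, 1.0, -1.9]
grip_width: 0.02
grasp_force: 13.0
[461.41257988 190.99304298]
```

View pics/w6.png

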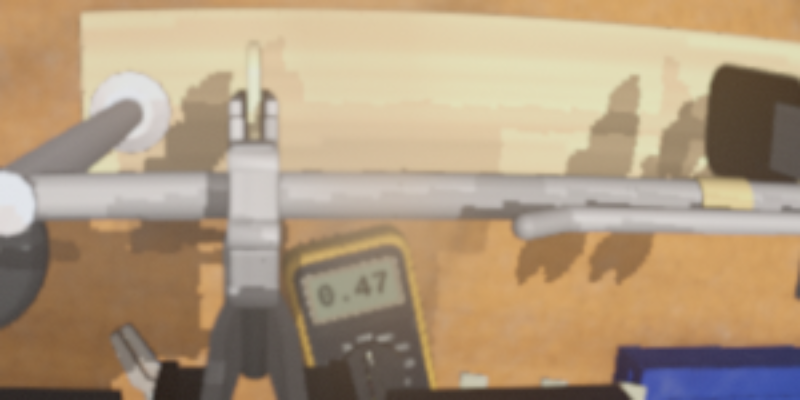

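The rail sits in the hook mouth exactly as the spray bar did (hook/rail offset 19.3 vs 19.5 px); tape at wrist (462.6,182). Lower to about 2 mm above resting.

```bash
python3 -m pendant '[{"tx":0,"ty":0,"tz":0.1,"spin":0,"claw":1},{"tx":0,"ty":0,"tz":0.12,"spin":0,"claw":1},{"tx":0,"ty":0,"tz":0.12,"spin":0,"claw":1},{"tx":0,"ty":0,"tz":0.12,"spin":0,"claw":1},{"tx":0,"ty":0,"tz":0.08,"spin":0,"claw":1},{"tx":0,"ty":0,"tz":0,"spin":0,"claw":1},{"tx":0,"ty":0,"tz":0,"spin":0,"claw":1}]' 13; python3 -c "
from h import *
im=cams.read_camera('wrist')[:,:,::-1];cv2.imwrite('pics/w7w.png',im)
hsv=cv2.cvtColor(np.ascontiguousarray(im),cv2.COLOR_BGR2HSV)
old=cv2.imread('pics/w6w.png')
print('tape bgr',old[182,458:470].tolist(), 'wood',old[150,400].tolist())
i=cams.camera_info('wrist')
p=proj('wrist',[.5832,-.0901,.230]);print(p)
H=hsv[int(p[1])-14:int(p[1])+6,int(p[0])-40:int(p[0])+40]
m=((H[:,:,1]>60)&(H[:,:,0]>12)&(H[:,:,0]<35)&(H[:,:,2]>130)).astype(int)
for r in m: print(''.join('.#'[v] for v in r))"
```

```text
time_s: 10.1
tool_pos: [0.5387, 0.0305, 0.2652]
tool_rot: [180.0, -0.0, 5.6]
force: [-0.3, -0.8, -1.0]
grip_width: 0.02
grasp_force: 13.0
tape bgr [[157, 207, 222], [161, 210, 224], [162, 212, 224], [163, 213, 224], [161, 213, 224], [163, 213, 224], [163, 213, 224], [161, 212, 224], [162, 212, 224], [162, 213, 224], [163, 213, 224], [162, 213, 224]] wood [184, 222, 227]
[476.35768458 198.8753171 ]
.....#####################################..........................#####.......
.................................####################...............######......
...................................####################...............####......
...................................####################.........................
....................................####################........................
....................................####################........................
.....................................###################........................
.....................................###################........................
.....................................##############
[... 220 characters left out ...]
.........###################........................
.....................................###################........................
.....................................###################........................
.....................................###################........................
................................................................................
................................................................................
................................................................................
................................................................................
................................................................................
```

```bash
python3 -c "
from h import *
np.set_printoptions(precision=4,suppress=True)
# re-use pose: arm is holding
print(env.get_obs()['tool_pos'])
for z in (.23,.236):
  for uv in [(473,193),(482.,193),(491.5,193)]: print(z,onz('wrist',uv,z))
im=cams.read_camera('wrist')
g=im[120:230,230:330].astype(int).mean(2)
print(proj('wrist',[.5745,.034,.245]))
"
```

```text
[0.5388 0.0305 0.2653]
0.23 [ 0.5867 -0.0864  0.23  ]
0.23 [ 0.5876 -0.0937  0.23  ]
0.23 [ 0.5886 -0.1018  0.23  ]
0.236 [ 0.5876 -0.0822  0.236 ]
0.236 [ 0.5885 -0.0894  0.236 ]
0.236 [ 0.5894 -0.0972  0.236 ]
[284.4715 197.5345]
```

```bash
python3 -m pendant '[{"tx":0,"ty":0.15,"tz":0,"spin":0,"claw":1},{"tx":0,"ty":0.25,"tz":0,"spin":0,"claw":1},{"tx":0,"ty":0.25,"tz":0,"spin":0,"claw":1},{"tx":0,"ty":0.25,"tz":0,"spin":0,"claw":1},{"tx":0,"ty":0.25,"tz":0,"spin":0,"claw":1},{"tx":0,"ty":0.25,"tz":0,"spin":0,"claw":1},{"tx":0,"ty":0,"tz":0,"spin":0,"claw":1}]' 13
```

```text
time_s: 11.08
tool_pos: [0.5455, -0.0408, 0.2648]
tool_rot: [180.0, 0.0, 5.5]
force: [-0.3, 0.1, -0.7]
grip_width: 0.02
grasp_force: 13.0
```

```bash
python3 -m pendant '[{"tx":0,"ty":0.25,"tz":0,"spin":0,"claw":1},{"tx":0,"ty":0.25,"tz":0,"spin":0,"claw":1},{"tx":0,"ty":0.25,"tz":0,"spin":0,"claw":1},{"tx":0,"ty":0.2,"tz":0,"spin":0,"claw":1},{"tx":0,"ty":0.1,"tz":0,"spin":0,"claw":1},{"tx":0,"ty":0,"tz":0,"spin":0,"claw":1},{"tx":0,"ty":0,"tz":0,"spin":0,"claw":1}]' 13; python3 -c "
from h import *
im=cams.read_camera('wrist')[:,:,::-1]
cv2.imwrite('pics/w8.png',cv2.resize(im[110:240,210:400],None,fx=4,fy=4))
"
```

```text
time_s: 11.95
tool_pos: [0.5507, -0.0908, 0.2651]
tool_rot: [-180.0, -0.0, 5.7]
force: [0.4, 0.9, -1.4]
grip_width: 0.0199
grasp_force: 13.0
```

View pics/w8.png

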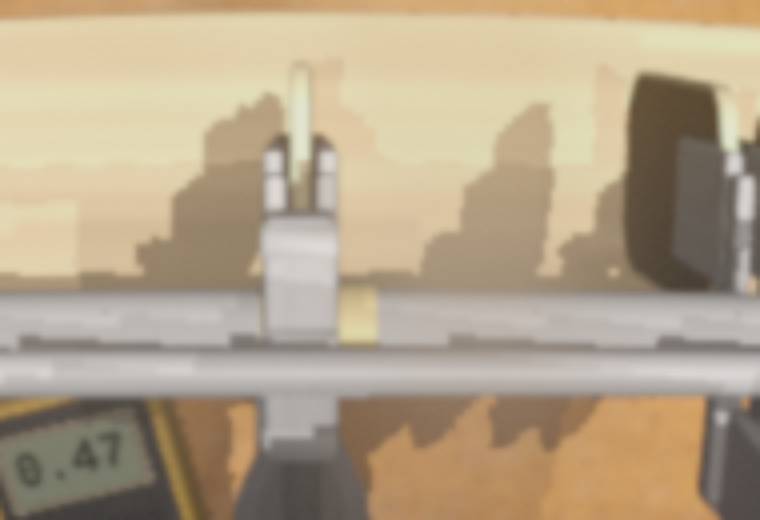

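Hook at crop columns 262–338 (centre 300); tape's right edge at 378, so its centre is ≈320: about 2.8 mm further right. Nudge, then lower to rest.

```bash
python3 -m pendant '[{"tx":0,"ty":0.055,"tz":0,"spin":0,"claw":1},{"tx":0,"ty":0,"tz":0.02,"spin":0,"claw":1},{"tx":0,"ty":0,"tz":0.02,"spin":0,"claw":1},{"tx":0,"ty":0,"tz":0.01,"spin":0,"claw":1},{"tx":0,"ty":0,"tz":0,"spin":0,"claw":1},{"tx":0,"ty":0,"tz":0,"spin":0,"claw":1}]' 13; python3 -c "
from h import *
im=cams.read_camera('wrist')[:,:,::-1];cv2.imwrite('pics/w9w.png',im)
H=cv2.cvtColor(np.ascontiguousarray(im),cv2.COLOR_BGR2HSV)[180:204,262:312]
m=((H[:,:,1]>50)&(H[:,:,0]>12)&(H[:,:,0]<35)&(H[:,:,2]>130)).astype(int)
for r in m: print(''.join('.#'[v] for v in r))"
```

```text
time_s: 12.75
tool_pos: [0.5512, -0.0942, 0.2632]
tool_rot: [180.0, -0.1, 5.6]
force: [-1.6, 0.4, 4.6]
grip_width: 0.02
grasp_force: 13.0
#############....................#################
#############....................#################
#############....................#################
......#######....................####.............
......#######....................###..............
.......######....................###..............
.......######....................###..............
.......######....................###..............
.......######....................###..............
.......######...................####..............
.......######...................####..............
.......#######..................####..............
.......######....................###..............
.......######....................###..............
.......######....................###..............
.......######....................###..............
......#######....................###..............
......#######....................###..............
........#..#......................#...............
..................................................
..................................................
..................................................
..................................................
..................................................
```

Tape shows 6 px to the left and 3 px to the right of the hook: seated on the band (under 1 mm off centre). Release and rise.

```bash
python3 -m pendant '[{"tx":0,"ty":0,"tz":-0.012,"spin":0,"claw":1},{"tx":0,"ty":0,"tz":0,"spin":0,"claw":0.78},{"tx":0,"ty":0,"tz":0,"spin":0,"claw":0.7},{"tx":0,"ty":0,"tz":0,"spin":0,"claw":0.6},{"tx":0,"ty":0,"tz":0,"spin":0,"claw":0.55},{"tx":0,"ty":0,"tz":0,"spin":0,"claw":0.55},{"tx":0,"ty":0,"tz":0,"spin":0,"claw":0.55}]'; python3 -c "
from h import *
im=cams.read_camera('wrist')[:,:,::-1]
cv2.imwrite('pics/w10w.png',im)
H=cv2.cvtColor(np.ascontiguousarray(im),cv2.COLOR_BGR2HSV)[180:204,262:312]
m=((H[:,:,1]>50)&(H[:,:,0]>12)&(H[:,:,0]<35)&(H[:,:,2]>130)).astype(int)
for r in m[::4]: print(''.join('.#'[v] for v in r))"
```

```text
time_s: 13.68
tool_pos: [0.5509, -0.0941, 0.2631]
tool_rot: [-180.0, 0.0, 5.6]
force: [-0.2, -0.7, -0.2]
grip_width: 0.0389
grasp_force: 0.0
##############...................#################
.......#######...................###..............
.......#######...................###..............
.......######....................###..............
.......######....................###..............
..................................................
```

Released with the hook unmoved. Rise slowly and retreat.

```bash
python3 -m pendant '[{"tx":0,"ty":0,"tz":-0.2,"spin":0,"claw":0.55},{"tx":0,"ty":0,"tz":-0.4,"spin":0,"claw":0.55},{"tx":0,"ty":0,"tz":-0.8,"spin":0,"claw":0.55},{"tx":0,"ty":0,"tz":-0.8,"spin":0,"claw":0.55},{"tx":-0.8,"ty":0,"tz":-0.4,"spin":0,"claw":0.55},{"tx":-0.8,"ty":0,"tz":0,"spin":0,"claw":0.55},{"tx":0,"ty":0,"tz":0,"spin":0,"claw":0.55},{"tx":0,"ty":0,"tz":0,"spin":0,"claw":0.55}]'; python3 -c "
from h import *
im=cams.read_camera('wrist')[:,:,::-1];s=cams.read_camera('side')[:,:,::-1]
cv2.imwrite('pics/w11.png',np.hstack([cv2.resize(im[20:220,150:480],(400,242)),cv2.resize(s[140:350,200:400],(230,242))]))"
```

```text
time_s: 14.72
tool_pos: [0.4718, -0.1019, 0.3937]
tool_rot: [180.0, -0.1, 5.6]
force: [-0.2, -0.6, -0.2]
grip_width: 0.0388
grasp_force: 0.0
```

View pics/w11.png

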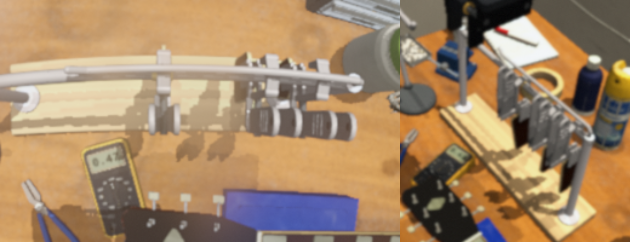

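The hanger hangs upright on the tape at crop (165,70), with the finger rest in its jaws. The two drying parts are where they were, and the gripper is clear.

```bash
python3 -c "
from cell import env
print(env.sign_off())"
```

```text
the job is handed in; nothing more can be done
None
```

The hanger with the wet finger rest now hangs on the tape band under the retaining bar, less than 1 mm off its centre; I let it go and handed the job in at about 15 s, and in the last pictures the two drying parts looked unmoved.

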